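Put away the optics parts by kind

ROBOT

A 6-joint arm with a two-finger parallel gripper is mounted at the origin on the work surface. World frame = base frame: x ahead of the robot, y to its left, z up, the work surface at z = 0. Lengths are in m, angles in rad, forces in N, time in s.
With the tool pointing down it reaches from about 0.35 to 0.725 m from the base axis. Payload 4.3 kg.
Tool frame: the origin (TCP) lies midway between the tips of the shut fingers; the grasp point (between the pads) lies 19 mm behind it (pinch_z is the distance from the TCP to the grasp point, in m); z points along the fingers, y is the line along which they close (so a half turn about z gives the same grasp; the last joint's range is limited). The gripper opens to 85 mm and grips with 20 to 120 N. Pads are 22 mm wide; open, the fingers measure 114 mm over their backs; the gripper's body (76 mm by 85 mm) begins 54 mm behind the grasp point. The pads swing forward as they close: fully open they stand 13 mm farther back than shut.
Start: joints at [-1.219, 0.377, 0.081, 1.274, 0, 1.46], TCP at [0.256, -0.515, 0.231] pointing down, gripper open.
Joint ranges: [-2.72, 2.72], [-0.84, 1.66], [-1.02, 1.22], [-1.77, 2.12], [-1.37, 1.28], [-3.14, 3.14]. Speed limits (rad/s): [2.57, 2.57, 3.14, 3.14, 3.14, 3.14].

INTERFACE

Orientations are given as [roll, pitch, yaw] about the fixed x, y, z axes, in that order (R = Rz(yaw) Ry(pitch) Rx(roll)).
In Python, from station import * gives the robot as it stands.
- The arm moves only by the tool drive_tool, never from a script. Its argument "moves" is a list of rows, each an object with "jaw": the opening in per cent of the stroke, from 0 (shut) to 100 (fully open); "dp": the shift along the tool's x, y, z in cm, a list of three; "roll": the turn about the tool's z in rad. In form: [{"jaw": jaw, "dp": [dx, dy, dz], "roll": roll}, ...]. A call has exactly 8 rows; each row is the pose to reach, as a shift and turn from the pose commanded when the call began, along the tool's axes at that moment; what a row does not reach only later rows make up. A row lasts 1/8 s, in which the tool goes at most 62.5 mm and 10.7 degrees, less where a joint would pass 70% of its speed; a pose out of reach is approached as far as the arm can. A call with a gripper value outside its range is refused whole. The fingers move at their own pace and stop on an object; "newtons" is the grip in N (left out, the last holds). Time passes only in rows, so rows that repeat a pose let the fingers close, or fill a call up. It gives the time, the measured TCP pose, the force, the opening and the grip force at its end, in the units of the state.
- state(): the state, without advancing time (a new reading comes with each control period).
- grab_frame(name): name is "scene" or "top"; returns a dict with "img" (420x560x3 uint8, blue, green, red), "fx", "fy", "cx", "cy" (pixels), "R" (3x3) and "t" (3): a world point X has camera coordinates R X + t. Camera axes: x right, y down, z forward; pixel columns grow to the right and rows downward; lengths in m; the calibration is good to about 2 mm. A picture is of the moment at which its call begins. There is no depth.
- sign_off(): hands the job in; it is judged then, once.
The state is a dict: "time_s": time; "joints": joint angles; "qd": joint speeds; "joint_torque": joint torques, N m; "eef_pos": TCP position; "orientation": TCP orientation; "force": force on the tool from outside, world axes, zero at the start; "torque": the same for the moment, N m; "grip_width": finger opening in m; "finger_force": force on a finger pad.
Only numpy, scipy, OpenCV 4.12 (cv2) and the standard library are available. Lean on these libraries where they do the work, as an engineer would, in place of code of your own. Each camera call takes 0.05 s, during which the arm holds its last target. There are 200 camera calls.

TASK

The set-up on the optical table has been taken down: put the five loose parts away, each standing upright on its foot in the tray that already holds one of its kind - the two post holders with the post holder, the two angle brackets with the bracket, the mirror mount with the mirror mount. The lens still bolted down among them is aligned, so do not touch it, neither with the arm nor with a part.

Things in the scene. Friction and masses are not known exactly. Their poses are not given: they have to be found in the camera images.
- holder_a_c (a point): Loose post holder: upright black tube, diameter 32 mm, 70 mm tall, 13 mm bore in its top, round foot 40 mm across and 6 mm thick. A steel thumbscrew 14 mm across sticks out to +x at 52 mm height, to 28 mm from the axis. Point: on the tube's axis, half-way up (35 mm above the underside); z up. Grip across the tube along y, clear of the thumbscrew. 120 g.
- holder_b_c (a point): Second, identical loose post holder: upright black tube, diameter 32 mm, 70 mm tall, 13 mm bore in its top, round foot 40 mm across and 6 mm thick. A steel thumbscrew 14 mm across sticks out to +x at 52 mm height, to 28 mm from the axis. Point: on the tube's axis, half-way up (35 mm above the underside); z up. Grip across the tube along y, clear of the thumbscrew. 120 g.
- bracket_a_c (a point): Loose aluminium L-bracket, 60 mm long (x), 50 wide (y), 70 tall: foot plate 10 mm thick and an upright plate 10 mm thick at its -x end, both slotted. Point: middle of the upright plate, 35 mm above the underside, 5 mm inside the outer face; the foot reaches 55 mm from it to +x; z up. Grip the upright plate across its 10 mm (x), near its top. 140 g.
- bracket_b_c (a point): Second, identical loose aluminium L-bracket, 60 mm long (x), 50 wide (y), 70 tall: foot plate 10 mm thick and an upright plate 10 mm thick at its -x end, both slotted. Point: middle of the upright plate, 35 mm above the underside, 5 mm inside the outer face; the foot reaches 55 mm from it to +x; z up. Grip the upright plate across its 10 mm (x), near its top. 140 g.
- mount_a_c (a point): Loose mirror mount, 87 mm tall: square black frame 24 mm thick (x), 50 wide (y), 50 high, on a steel post of 25 mm diameter with a round foot 40 mm across. A round mirror faces -x, two steel knobs stick out behind to 30 mm on the +x side. Point: centre of the frame, 62 mm above the underside; z up. Grip the frame across its 50 mm width (y). 200 g.
- tray_holders: Tray for post holders: shallow open grey tray, fixed, 120 mm (x) by 210 mm (y), rim 25 mm high, walls and floor 3 mm. It is known by the one post holder standing in it near y = -68 mm; from y = -35 mm to the +y end it is free, room for two parts (y = 0 and y = +68 mm). Origin: centre of the underside; z up. The three trays differ only in what stands in them.
- tray_brackets: Tray for angle brackets: shallow open grey tray, fixed, 120 mm (x) by 210 mm (y), rim 25 mm high, walls and floor 3 mm. It is known by the one angle bracket standing in it near y = -68 mm; from y = -35 mm to the +y end it is free, room for two parts (y = 0 and y = +68 mm). Origin: centre of the underside; z up. The three trays differ only in what stands in them.
- tray_mounts: Tray for mirror mounts: shallow open grey tray, fixed, 120 mm (x) by 210 mm (y), rim 25 mm high, walls and floor 3 mm. It is known by the one mirror mount standing in it near y = -68 mm; from y = -35 mm to the +y end it is free, room for two parts (y = 0 and y = +68 mm). Origin: centre of the underside; z up. The three trays differ only in what stands in them.
- lens: Aligned lens, bolted to the table among the loose parts: a clear glass lens in a round black ring 40 mm across on a thin steel post with a round foot and a clamp with a bolt on its +x side (27 mm out). 85 mm tall. Origin: centre of the foot's underside; the lens looks along x. Not to be touched.
Things that resemble listed ones, but are neither listed nor needed, are in the scene too. What is shaped like the tray_brackets but pink is not meant.

How it is judged:
By the outcome, as a careful person would: the job done as asked, in the order asked, and still so for the second after the job is handed in, with the robot touching nothing.
It also fails if it takes over 125 s, if anything falls off the work surface, if the arm or the gripper's body presses on something with over 40 N, if the wrist force passes 120 N, or if a joint passes its speed limit or range.

## Working session

There is one attempt and no reset: what is moved stays moved. The work goes in short steps, Python scripts to look and compute and a tool call to move; the robot and the scene stay as the last step left them, time stands still between calls to the robot, and variables do not carry over. Pictures are saved under pics/ and viewed, at most 14 in all, crops included, and the job is handed in when it is done.

Besides the shell and the picture viewer there is one more tool, called after "Emit:" as name([rows], argument=value, ...), one row to a line, values as JSON. drive_tool: Moves the arm, as the interface text tells. Its arguments: {"type":"object","properties":{"moves":{"type":"array","items":{"type":"object","properties":{"jaw":{"type":"number"},"dp":{"type":"array","items":{"type":"number"}},"roll":{"type":"number"}}}},"newtons":{"type":"number"}},"required":["moves"]}

```bash
mkdir -p pics; python3 - <<'E'
from station import *
import cv2, numpy as np
for n in ("scene","top"):
    f=grab_frame(n); cv2.imwrite(f"pics/{n}0.png",f["img"]); np.savez(f"{n}0.npz",**f)
    print(n,f["fx"],f["cx"],f["cy"],np.round(f["R"],3).tolist(),np.round(-f["R"].T@f["t"],3))
s=state(); print(s["eef_pos"],s["orientation"],s["time_s"],s["grip_width"])
E
```

```text
scene 510.7598696235627 284.1899508361221 207.23935014898694 [[-0.37, 0.929, -0.004], [0.738, 0.291, -0.609], [-0.565, -0.228, -0.793]] [1.342 0.203 1.217]
top 519.9048223602769 279.3179264553078 201.3944478750598 [[-0.013, -1.0, 0.008], [-0.993, 0.012, -0.114], [0.114, -0.009, -0.993]] [ 0.322 -0.123  1.678]
[ 0.25600067 -0.51422404  0.23043467] [-3.13976889e+00 -1.73823133e-04  4.61792339e-01] 0.1 0.08508868266304108
```

View pics/scene0.png

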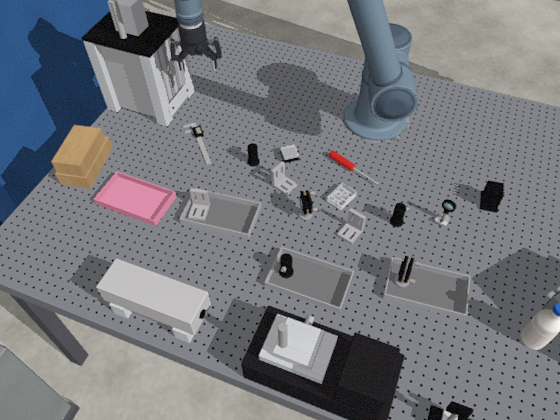

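View pics/top0.png

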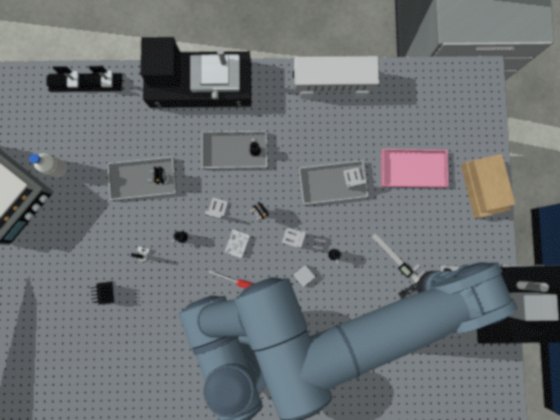

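```bash
python3 - <<'E'
import cv2
a=cv2.imread("pics/scene0.png")[135:310,170:500]; b=cv2.imread("pics/top0.png")[120:300,90:390]
cv2.imwrite("pics/sc1.png",cv2.resize(a,(792,420),interpolation=3)); cv2.imwrite("pics/tp1.png",cv2.resize(b,(800,480),interpolation=3))
E
```

```text
(no output)
```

View pics/sc1.png

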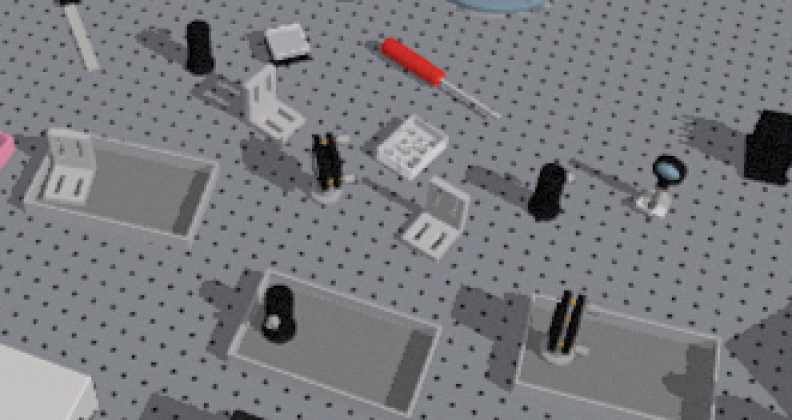

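View pics/tp1.png

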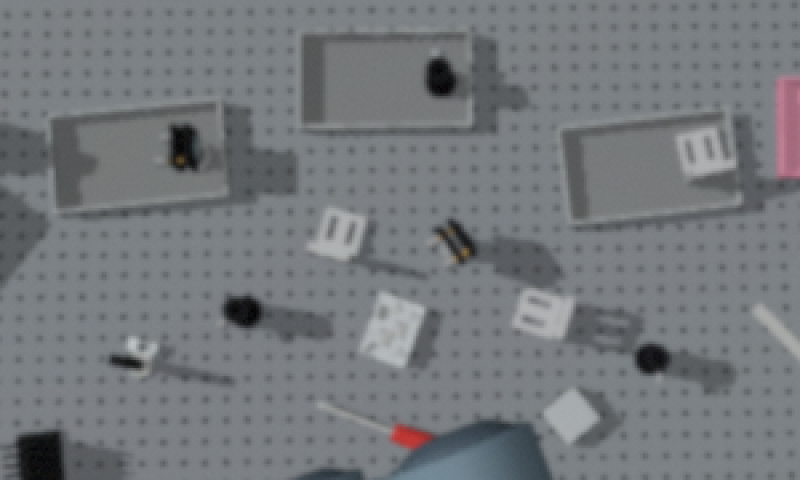

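```bash
cat > h.py <<'E'
import numpy as np, cv2
F={n:dict(np.load(f"{n}0.npz")) for n in ("scene","top")}
def ray(n,uv,z,f=None):
    f=f or F[n]; R,t=f["R"],f["t"]; c=-R.T@t
    d=R.T@np.array([(uv[0]-f["cx"])/f["fx"],(uv[1]-f["cy"])/f["fy"],1.]); return c+d*(z-c[2])/d[2]
def tp(u,v,z): return ray("top",(89.5+(u+.5)/2.6667,119.5+(v+.5)/2.6667),z)
def sc(u,v,z): return ray("scene",(169.5+(u+.5)/2.4,134.5+(v+.5)/2.4),z)
E
python3 - <<'E'
from h import *
for n,c in dict(mounts=[(50,115),(222,100),(230,197),(55,213)],holders=[(302,33),(470,32),(474,126),(303,128)],brackets=[(560,128),(732,109),(742,204),(572,224)]).items():
    P=np.array([tp(u,v,.025)[:2] for u,v in c]); m=P.mean(0); d=(P[0]+P[3]-P[1]-P[2]); 
    print(n,m.round(3),"yaw",np.degrees(np.arctan2(-d[0],d[1])).round(1),"len",np.linalg.norm(d)/2, np.linalg.norm(P[0]+P[1]-P[2]-P[3])/2,"reach",np.hypot(*m))
for n in F:
    g=cv2.cvtColor(F[n]["img"],cv2.COLOR_BGR2GRAY); N,l,s,cc=cv2.connectedComponentsWithStats((g<40).astype(np.uint8))
    for i in range(1,N):
        if 25<s[i][4]<500:
            p=ray(n,cc[i],.035)
            if .3<p[0]<.9 and abs(p[1])<.5: print(n,cc[i].round(1),s[i],p.round(3), ray(n,cc[i],.062).round(3)[:2])
r=[]
for n,b in (("top",[(280,225),(195,196),(248,198),(320,240)]),("scene",[(268,160),(330,205),(290,183),(383,195)])):
    r.append(np.hstack([cv2.resize(F[n]["img"][y:y+45,x:x+40] if n=="scene" else F[n]["img"][y:y+32,x:x+32],(200,225 if n=="scene" else 200),interpolation=3) for x,y in b]))
cv2.imwrite("pics/z.png",np.vstack(r))
E
```

```text
mounts [0.592 0.302] yaw 4.5 len 0.2087527681229829 0.11929469630696692 reach 0.6648558167035429
holders [0.683 0.003] yaw -0.2 len 0.20552306067423862 0.1168262935499551 reach 0.6827932264425861
brackets [ 0.573 -0.315] yaw 5.9 len 0.20817656098785176 0.11706880606149375 reach 0.6538549949464189
scene [252.5 154.7] [248 144  11  22 197] [ 0.343 -0.308  0.035] [ 0.366 -0.297]
scene [290.3 159.7] [282 158  17   4  29] [ 0.319 -0.189  0.035] [ 0.342 -0.18 ]
scene [306.  201.9] [300 191  13  23 168] [ 0.459 -0.085  0.035] [ 0.479 -0.078]
scene [448.2 205.9] [442 200  14  13  75] [0.321 0.306 0.035] [0.344 0.304]
scene [397.6 214.9] [390 203  16  24 246] [0.407 0.177 0.035] [0.428 0.178]
scene [286.2 265.2] [279 254  14  24 218] [ 0.681 -0.059  0.035] [ 0.696 -0.053]
scene [402.3 267.9] [399 256   9  25  96] [0.575 0.232 0.035] [0.592 0.231]
scene [408.2 270.1] [404 258   9  24  76] [0.576 0.248 0.035] [0.593 0.247]
scene [202.  313.6] [200 310   5   8  29] [ 0.891 -0.205  0.035] [ 0.901 -0.195]
scene [459.3 410.3] [446 402  27  18 278] [0.888 0.438 0.035] [0.899 0.433]
top [254.8 149. ] [251 143  10  13  96] [ 0.682 -0.062  0.035] [ 0.676 -0.063]
top [158.4 174.4] [155 168   9  15  99] [0.602 0.247 0.035] [0.598 0.241]
top [181.  236.4] [175 232  13  10  95] [0.404 0.173 0.035] [0.402 0.168]
top [333.9 254.1] [329 250  11   9  78] [ 0.342 -0.308  0.035] [ 0.341 -0.305]
```

View pics/z.png

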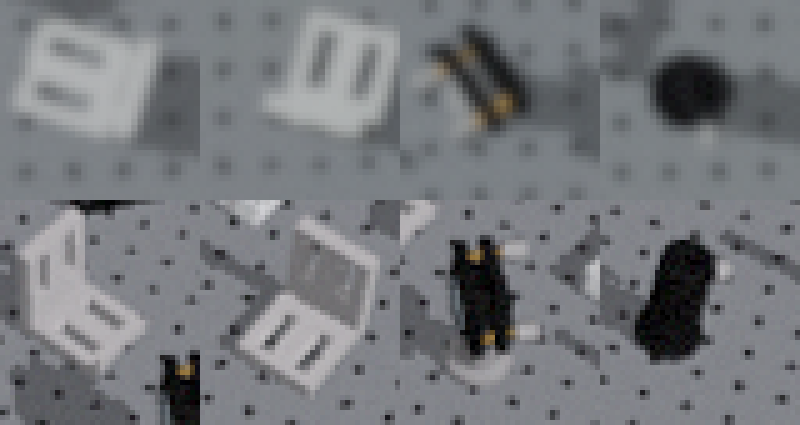

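```bash
python3 - <<'E'
from h import *
zt=lambda x0,y0,X:lambda u,v,z:ray("top",(x0-.5+(u-X+.5)/6.25,y0-.5+(v+.5)/6.25),z).round(3)
zs=lambda x0,y0,X:lambda u,v,z:ray("scene",(x0-.5+(u-X+.5)/5,y0-.5+(v-200+.5)/5),z).round(3)
a=zt(280,225,0);A=zs(268,160,0);b=zt(195,196,200);B=zs(330,205,200);m=zt(248,198,400);M=zs(290,183,400)
ang=lambda p,q:np.degrees(np.arctan2(*(q-p)[1::-1])).round(1)
print("b1 top",a(136,87,.07),ang(a(125,134,.07),a(148,39,.07)),"foot far edge",a(35,20,.01),a(12,105,.01))
print("b1 sc",A(52,230,.07),ang(A(22,250,.07),A(78,210,.07)),"foot far",A(100,370,.01),A(145,325,.01))
print("b2 top",b(317,116,.07),ang(b(265,105,.07),b(368,130,.07)),"foot far",b(310,12,.01),b(398,25,.01))
print("b2 sc",B(335,243,.07),ang(B(292,220,.07),B(378,265,.07)),"foot far",B(238,345,.01),B(312,392,.01))
print("m top",m(478,78,.087), ang(m(440,45,.08),m(500,110,.08)),"sc",ray("scene",(306,201.9),.062),"foot sc",M(478,365,.004))
print("hB thumb",ray("scene",(408.4,209),.052),tp(222,322,.052),"hA thumb",ray("top",(337.6,261.6),.052))
print("lens top",tp(140,350,.02),sc(655,203,.0),sc(668,170,.065))
E
```

```text
b1 top [ 0.391 -0.204  0.07 ] -14.6 foot far edge [ 0.428 -0.156  0.01 ] [ 0.385 -0.144  0.01 ]
b1 sc [ 0.386 -0.203  0.07 ] 155.7 foot far [ 0.431 -0.154  0.01 ] [ 0.387 -0.141  0.01 ]
b2 top [0.47  0.067 0.07 ] -104.3 foot far [0.529 0.078 0.01 ] [0.522 0.033 0.01 ]
b2 sc [0.471 0.07  0.07 ] 76.5 foot far [0.516 0.032 0.01 ] [0.531 0.081 0.01 ]
m top [ 0.479 -0.078  0.087] -136.8 sc [ 0.47926498 -0.07816776  0.062     ] foot sc [ 0.485 -0.077  0.004]
hB thumb [0.38835328 0.20111975 0.052     ] [0.39062039 0.19501885 0.052     ] hA thumb [ 0.31825602 -0.3168812   0.052     ]
lens top [0.36001966 0.29822821 0.02      ] [0.34626177 0.30356298 0.        ] [0.34543455 0.30308273 0.065     ]
```

```bash
cat > plan.py <<'E'
from station import *
import numpy as np
def plan(*calls):
    """calls: lists of (x,y,z,yawdeg); dp/roll relative to the pose at each call's start"""
    s=state(); p=np.array(s["eef_pos"]); y=s["orientation"][2]
    print("t",round(s["time_s"],2),"now",p.round(4),np.round(s["orientation"],3),"w",round(s["grip_width"],4),"F",np.round(s["force"],1),"j6",round(s["joints"][5],2),"j1",round(s["joints"][0],2))
    for c in calls:
        R=np.array([[np.cos(y),np.sin(y),0],[np.sin(y),-np.cos(y),0],[0,0,-1]])
        for w in c:
            d=np.round(R.T@(np.array(w[:3])-p)*100,1); r=-((np.radians(w[3])-y+np.pi)%(2*np.pi)-np.pi); print(w,d.tolist(),round(r,2))
        p=p+R@d/100; y=y-round(r,2); print("--")
E
python3 - <<'E'
from plan import *
A=(.343,-.308)
plan([(*A,.13,20)],[(*A,.06,20),(*A,.023,20)],[(*A,.15,20),(.45,-.2,.17,50),(.6,-.03,.17,80)],[(.683,.073,.17,90),(.683,.073,.06,90)],[(.683,.073,.027,90)],[(.683,.073,.14,90)])
E
```

```text
t 0.1 now [ 0.256  -0.5142  0.2304] [-3.14  -0.     0.462] w 0.0851 F [ 0.7  0.2 -0.2] j6 1.46 j1 -1.22
(0.343, -0.308, 0.13, 20) [17.0, -14.6, 10.0] 0.11
--
(0.343, -0.308, 0.06, 20) [-0.0, 0.0, 7.0] 0.0
(0.343, -0.308, 0.023, 20) [-0.0, 0.0, 10.7] 0.0
--
(0.343, -0.308, 0.15, 20) [-0.0, 0.0, -12.7] 0.0
(0.45, -0.2, 0.17, 50) [13.7, -6.4, -14.7] -0.52
(0.6, -0.03, 0.17, 80) [33.7, -17.2, -14.7] -1.04
--
(0.683, 0.073, 0.17, 90) [11.6, 6.3, 0.0] -0.18
(0.683, 0.073, 0.06, 90) [11.6, 6.3, 11.0] -0.18
--
(0.683, 0.073, 0.027, 90) [0.0, 0.0, 3.3] 0.0
--
(0.683, 0.073, 0.14, 90) [0.0, 0.0, -11.3] 0.0
--
```

Emit:
drive_tool([
  {"jaw":75,"dp":[3.4,-2.9,0],"roll":0.11},
  {"jaw":75,"dp":[6.8,-5.8,0],"roll":0.11},
  {"jaw":75,"dp":[10.2,-8.8,2],"roll":0.11},
  {"jaw":75,"dp":[13.6,-11.7,5],"roll":0.11},
  {"jaw":75,"dp":[17.0,-14.6,8],"roll":0.11},
  {"jaw":75,"dp":[17.0,-14.6,10],"roll":0.11},
  {"jaw":75,"dp":[17.0,-14.6,10],"roll":0.11},
  {"jaw":75,"dp":[17.0,-14.6,10],"roll":0.11},
], newtons=50)

```text
time_s: 1.1
eef_pos: [0.3436, -0.309, 0.1319]
orientation: [3.141, -0.0, 0.351]
force: [-0.8, -0.5, 0.2]
grip_width: 0.0638
finger_force: 0.0
```

Emit:
drive_tool([
  {"jaw":75,"dp":[0,0,3],"roll":0},
  {"jaw":75,"dp":[0,0,6],"roll":0},
  {"jaw":75,"dp":[0,0,9],"roll":0},
  {"jaw":75,"dp":[0,0,10.7],"roll":0},
  {"jaw":20,"dp":[0,0,10.7],"roll":0},
  {"jaw":20,"dp":[0,0,10.7],"roll":0},
  {"jaw":20,"dp":[0,0,10.7],"roll":0},
  {"jaw":20,"dp":[0,0,10.7],"roll":0},
])

```text
time_s: 2.1
eef_pos: [0.3442, -0.3096, 0.0255]
orientation: [3.139, -0.001, 0.352]
force: [-0.7, 0.2, 5.4]
grip_width: 0.0308
finger_force: 49.5
```

Emit:
drive_tool([
  {"jaw":10,"dp":[0,0,-4],"roll":0},
  {"jaw":10,"dp":[0,0,-8],"roll":0},
  {"jaw":10,"dp":[0,0,-12.7],"roll":0},
  {"jaw":10,"dp":[4.5,-2.1,-14.7],"roll":-0.18},
  {"jaw":10,"dp":[9,-4.2,-14.7],"roll":-0.35},
  {"jaw":10,"dp":[13.7,-6.4,-14.7],"roll":-0.52},
  {"jaw":10,"dp":[17.7,-8.6,-14.7],"roll":-0.7},
  {"jaw":10,"dp":[21.7,-10.8,-14.7],"roll":-0.8},
])

```text
time_s: 3.1
eef_pos: [0.5106, -0.1307, 0.1713]
orientation: [-3.142, 0.0, 1.156]
force: [1.1, 0.1, -0.2]
grip_width: 0.0314
finger_force: 49.5
```

```bash
python3 - <<'E'
from plan import *
f=grab_frame("scene"); import cv2; cv2.imwrite("pics/s2.png",cv2.resize(f["img"][80:320,150:470],(800,600),interpolation=3))
H=(.683,.073)
plan([(.6,-.03,.17,80),(*H,.17,90)],[(*H,.06,90),(*H,.028,90)],[(*H,.14,90)])
E
```

```text
t 3.15 now [ 0.5138 -0.1267  0.1713] [ 3.14  -0.005  1.162] w 0.0311 F [ 4.3  3.9 -0.2] j6 1.61 j1 -0.36
(0.6, -0.03, 0.17, 80) [12.3, 4.1, 0.1] -0.23
(0.683, 0.073, 0.17, 90) [25.0, 7.6, 0.1] -0.41
--
(0.683, 0.073, 0.06, 90) [0.0, 0.0, 11.0] 0.0
(0.683, 0.073, 0.028, 90) [0.0, 0.0, 14.2] 0.0
--
(0.683, 0.073, 0.14, 90) [0.0, 0.0, -11.2] 0.0
--
```

View pics/s2.png

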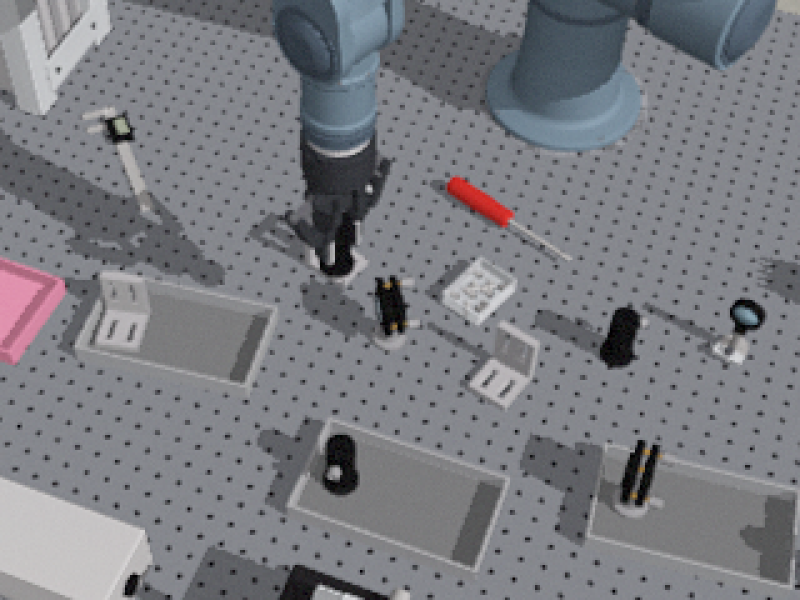

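Emit:
drive_tool([
  {"jaw":10,"dp":[4.5,1.5,0.1],"roll":-0.1},
  {"jaw":10,"dp":[9,3,0.1],"roll":-0.2},
  {"jaw":10,"dp":[14,4.3,0.1],"roll":-0.3},
  {"jaw":10,"dp":[18.5,5.5,0.1],"roll":-0.4},
  {"jaw":10,"dp":[22.5,6.5,0.1],"roll":-0.42},
  {"jaw":10,"dp":[25.7,7.4,0.1],"roll":-0.42},
  {"jaw":10,"dp":[25.7,7.4,0.1],"roll":-0.42},
  {"jaw":10,"dp":[25.7,7.4,0.1],"roll":-0.42},
])

```text
time_s: 4.15
eef_pos: [0.6814, 0.072, 0.1699]
orientation: [-3.14, 0.001, 1.572]
force: [-0.4, -1.0, -0.4]
grip_width: 0.0312
finger_force: 49.8
```

Emit:
drive_tool([
  {"jaw":10,"dp":[0,0,4],"roll":0},
  {"jaw":10,"dp":[0,0,8],"roll":0},
  {"jaw":10,"dp":[0,0,11],"roll":0},
  {"jaw":10,"dp":[0,0,12.7],"roll":0},
  {"jaw":10,"dp":[0,0,13.5],"roll":0},
  {"jaw":10,"dp":[0,0,14],"roll":0},
  {"jaw":10,"dp":[0,0,14.1],"roll":0},
  {"jaw":10,"dp":[0,0,14.1],"roll":0},
])

```text
time_s: 5.15
eef_pos: [0.6827, 0.0725, 0.0302]
orientation: [3.14, 0.0, 1.572]
force: [-0.5, 0.3, -0.5]
grip_width: 0.0313
finger_force: 49.8
```

Emit:
drive_tool([
  {"jaw":10,"dp":[0,0,0.2],"roll":0},
  {"jaw":10,"dp":[0,0,0.2],"roll":0},
  {"jaw":60,"dp":[0,0,0.2],"roll":0},
  {"jaw":60,"dp":[0,0,0.2],"roll":0},
  {"jaw":60,"dp":[0,0,0.1],"roll":0},
  {"jaw":60,"dp":[0,0,-4],"roll":0},
  {"jaw":60,"dp":[0,0,-9],"roll":0},
  {"jaw":60,"dp":[0,0,-12],"roll":0},
])

```text
time_s: 6.15
eef_pos: [0.6831, 0.0725, 0.1523]
orientation: [3.138, 0.0, 1.572]
force: [0.3, 0.2, -0.1]
grip_width: 0.051
finger_force: 0.0
```

```bash
python3 - <<'E'
from plan import *
B=(.406,.175);H=(.683,.006)
plan([(.62,.12,.15,100),(*B,.15,126),(*B,.12,126)],[(*B,.023,126)],[(*B,.15,126),(.54,.09,.17,108),(*H,.17,90)],[(*H,.028,90)],[(*H,.14,90)])
E
```

```text
t 6.15 now [0.6831 0.0725 0.1523] [3.138 0.    1.572] w 0.051 F [ 0.3  0.2 -0.1] j6 1.58 j1 0.01
(0.62, 0.12, 0.15, 100) [4.8, -6.3, 0.2] -0.17
(0.406, 0.175, 0.15, 126) [10.3, -27.7, 0.2] -0.63
(0.406, 0.175, 0.12, 126) [10.3, -27.7, 3.2] -0.63
--
(0.406, 0.175, 0.023, 126) [-0.0, -0.0, 9.7] 0.0
--
(0.406, 0.175, 0.15, 126) [-0.0, -0.0, -12.7] 0.0
(0.54, 0.09, 0.17, 108) [-14.8, 5.8, -14.7] 0.32
(0.683, 0.006, 0.17, 90) [-30.0, 12.4, -14.7] 0.63
--
(0.683, 0.006, 0.028, 90) [-0.0, -0.0, 14.2] 0.0
--
(0.683, 0.006, 0.14, 90) [-0.0, -0.0, -11.2] 0.0
--
```

Emit:
drive_tool([
  {"jaw":75,"dp":[2,-5,0.2],"roll":-0.1},
  {"jaw":75,"dp":[4,-10,0.2],"roll":-0.25},
  {"jaw":75,"dp":[6,-15,0.2],"roll":-0.4},
  {"jaw":75,"dp":[8,-20,0.2],"roll":-0.55},
  {"jaw":75,"dp":[9.5,-24.5,0.2],"roll":-0.63},
  {"jaw":75,"dp":[10.3,-27.7,1],"roll":-0.63},
  {"jaw":75,"dp":[10.3,-27.7,3.2],"roll":-0.63},
  {"jaw":75,"dp":[10.3,-27.7,3.2],"roll":-0.63},
])

```text
time_s: 7.15
eef_pos: [0.4033, 0.1749, 0.1164]
orientation: [-3.139, -0.001, 2.202]
force: [-0.0, 0.8, -0.2]
grip_width: 0.0641
finger_force: 0.0
```

Emit:
drive_tool([
  {"jaw":75,"dp":[0,0,3],"roll":0},
  {"jaw":75,"dp":[0,0,6],"roll":0},
  {"jaw":75,"dp":[0,0,8.5],"roll":0},
  {"jaw":75,"dp":[0,0,9.7],"roll":0},
  {"jaw":10,"dp":[0,0,9.7],"roll":0},
  {"jaw":10,"dp":[0,0,9.7],"roll":0},
  {"jaw":10,"dp":[0,0,9.7],"roll":0},
  {"jaw":10,"dp":[0,0,9.7],"roll":0},
])

```text
time_s: 8.15
eef_pos: [0.4061, 0.1755, 0.0213]
orientation: [3.139, 0.001, 2.202]
force: [-0.8, -0.6, 5.1]
grip_width: 0.0309
finger_force: 49.5
```

Emit:
drive_tool([
  {"jaw":10,"dp":[0,0,-4],"roll":0},
  {"jaw":10,"dp":[0,0,-8],"roll":0},
  {"jaw":10,"dp":[0,0,-12.7],"roll":0},
  {"jaw":10,"dp":[-4.5,1.8,-14.7],"roll":0.1},
  {"jaw":10,"dp":[-9.5,3.8,-14.7],"roll":0.22},
  {"jaw":10,"dp":[-14.8,5.8,-14.7],"roll":0.32},
  {"jaw":10,"dp":[-14.8,5.8,-14.7],"roll":0.32},
  {"jaw":10,"dp":[-14.8,5.8,-14.7],"roll":0.32},
])

```text
time_s: 9.15
eef_pos: [0.5381, 0.0899, 0.1667]
orientation: [-3.14, -0.001, 1.882]
force: [-0.8, -0.1, -0.8]
grip_width: 0.0311
finger_force: 49.9
```

```bash
python3 - <<'E'
from plan import *
H=(.683,.006)
plan([(*H,.17,90),(*H,.06,90)],[(*H,.026,90)],[(*H,.15,90)])
E
```

```text
t 9.15 now [0.5381 0.0899 0.1667] [-3.140e+00 -1.000e-03  1.882e+00] w 0.0311 F [-0.8 -0.1 -0.8] j6 1.31 j1 0.05
(0.683, 0.006, 0.17, 90) [-12.4, 11.2, -0.3] 0.31
(0.683, 0.006, 0.06, 90) [-12.4, 11.2, 10.7] 0.31
--
(0.683, 0.006, 0.026, 90) [-0.0, 0.0, 3.4] 0.0
--
(0.683, 0.006, 0.15, 90) [-0.0, 0.0, -12.4] 0.0
--
```

Emit:
drive_tool([
  {"jaw":10,"dp":[-4,3.7,-0.3],"roll":0.1},
  {"jaw":10,"dp":[-8,7.4,-0.3],"roll":0.2},
  {"jaw":10,"dp":[-12.4,11.2,-0.3],"roll":0.31},
  {"jaw":10,"dp":[-12.4,11.2,-0.3],"roll":0.31},
  {"jaw":10,"dp":[-12.4,11.2,4],"roll":0.31},
  {"jaw":10,"dp":[-12.4,11.2,8],"roll":0.31},
  {"jaw":10,"dp":[-12.4,11.2,10.7],"roll":0.31},
  {"jaw":10,"dp":[-12.4,11.2,10.7],"roll":0.31},
])

```text
time_s: 10.15
eef_pos: [0.6793, 0.008, 0.0579]
orientation: [-3.134, -0.001, 1.574]
force: [0.4, 0.5, -0.5]
grip_width: 0.0308
finger_force: 50.1
```

Emit:
drive_tool([
  {"jaw":10,"dp":[0,0,2],"roll":0},
  {"jaw":10,"dp":[0,0,3],"roll":0},
  {"jaw":10,"dp":[0,0,3.3],"roll":0},
  {"jaw":10,"dp":[0,0,3.5],"roll":0},
  {"jaw":10,"dp":[0,0,3.6],"roll":0},
  {"jaw":10,"dp":[0,0,3.6],"roll":0},
  {"jaw":10,"dp":[0,0,3.6],"roll":0},
  {"jaw":10,"dp":[0,0,3.6],"roll":0},
])

```text
time_s: 11.15
eef_pos: [0.6837, 0.0061, 0.0244]
orientation: [3.141, 0.0, 1.572]
force: [0.2, 0.1, -1.4]
grip_width: 0.031
finger_force: 50.1
```

Emit:
drive_tool([
  {"jaw":10,"dp":[0,0,0.1],"roll":0},
  {"jaw":60,"dp":[0,0,0.1],"roll":0},
  {"jaw":60,"dp":[0,0,0.1],"roll":0},
  {"jaw":60,"dp":[0,0,0],"roll":0},
  {"jaw":60,"dp":[0,0,-4],"roll":0},
  {"jaw":60,"dp":[0,0,-9],"roll":0},
  {"jaw":60,"dp":[0,0,-13.5],"roll":0},
  {"jaw":60,"dp":[0,0,-13.5],"roll":0},
])

```text
time_s: 12.15
eef_pos: [0.6869, 0.0059, 0.1647]
orientation: [3.132, 0.001, 1.572]
force: [0.0, -0.0, -0.6]
grip_width: 0.0511
finger_force: 0.0
```

```bash
python3 - <<'E'
from plan import *
M=(.479,-.078)
plan([(*M,.16,131)],[(*M,.043,131)])
E
```

```text
t 12.15 now [0.6869 0.0059 0.1647] [3.132e+00 1.000e-03 1.572e+00] w 0.0511 F [ 0.  -0.  -0.6] j6 1.49 j1 -0.08
(0.479, -0.078, 0.16, 131) [-8.4, -20.8, 0.5] -0.71
--
(0.479, -0.078, 0.043, 131) [0.0, 0.0, 11.7] -0.0
--
```

Emit:
drive_tool([
  {"jaw":97,"dp":[-2,-5,0],"roll":-0.15},
  {"jaw":97,"dp":[-4,-10,0],"roll":-0.3},
  {"jaw":97,"dp":[-6,-15,0.2],"roll":-0.45},
  {"jaw":97,"dp":[-8.4,-20.5,0.5],"roll":-0.6},
  {"jaw":97,"dp":[-8.4,-20.5,0.5],"roll":-0.71},
  {"jaw":97,"dp":[-8.4,-20.5,0.5],"roll":-0.71},
  {"jaw":97,"dp":[-8.4,-20.5,0.5],"roll":-0.71},
  {"jaw":97,"dp":[-8.4,-20.5,0.5],"roll":-0.71},
])

```text
time_s: 13.15
eef_pos: [0.4796, -0.078, 0.1543]
orientation: [3.141, 0.001, 2.282]
force: [0.4, 0.5, 0.2]
grip_width: 0.083
finger_force: 0.0
```

```bash
python3 - <<'E'
from plan import *
f=grab_frame("scene"); import cv2; cv2.imwrite("pics/s3.png",cv2.resize(f["img"][110:310,230:497],(800,600),interpolation=3))
M=(.479,-.078)
plan([(*M,.043,131)])
E
```

```text
t 13.2 now [ 0.4795 -0.0779  0.1543] [3.141 0.    2.282] w 0.0824 F [ 0.9 -0.4  0.6] j6 0.57 j1 -0.29
(0.479, -0.078, 0.043, 131) [0.0, -0.0, 11.1] -0.0
--
```

View pics/s3.png

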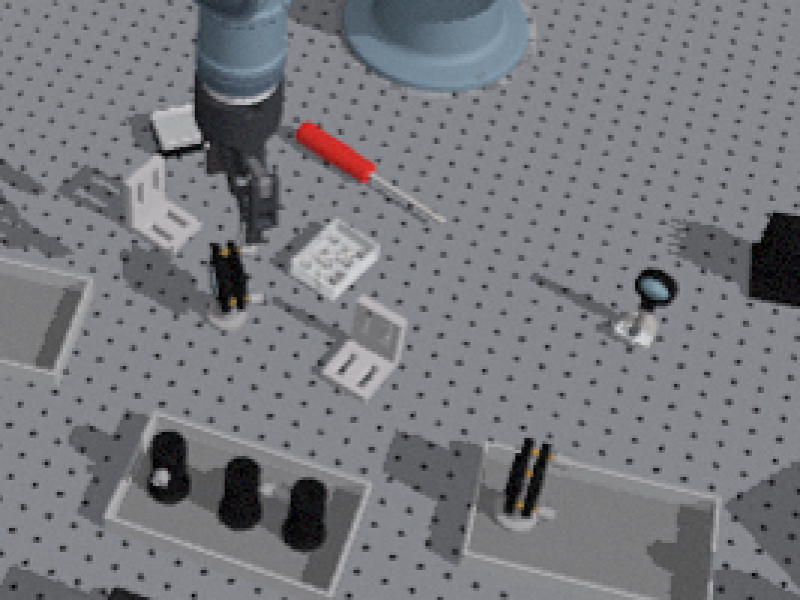

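Emit:
drive_tool([
  {"jaw":97,"dp":[0,0,3],"roll":0},
  {"jaw":97,"dp":[0,0,6],"roll":0},
  {"jaw":97,"dp":[0,0,9],"roll":0},
  {"jaw":97,"dp":[0,0,11.5],"roll":0},
  {"jaw":97,"dp":[0,0,11.5],"roll":0},
  {"jaw":40,"dp":[0,0,11.5],"roll":0},
  {"jaw":40,"dp":[0,0,11.5],"roll":0},
  {"jaw":40,"dp":[0,0,11.5],"roll":0},
])

```text
time_s: 14.2
eef_pos: [0.4802, -0.0785, 0.0408]
orientation: [3.14, 0.003, 2.282]
force: [-0.5, -0.7, 6.3]
grip_width: 0.0505
finger_force: 52.0
```

Emit:
drive_tool([
  {"jaw":30,"dp":[0,0,-4],"roll":0},
  {"jaw":30,"dp":[0,0,-8],"roll":0},
  {"jaw":30,"dp":[0,0,-12],"roll":0},
  {"jaw":30,"dp":[0,0,-13.5],"roll":0},
  {"jaw":30,"dp":[0,0,-13.5],"roll":0.15},
  {"jaw":30,"dp":[0,0,-13.5],"roll":0.3},
  {"jaw":30,"dp":[0,0,-13.5],"roll":0.4},
  {"jaw":30,"dp":[0,0,-13.5],"roll":0.4},
])

```text
time_s: 15.2
eef_pos: [0.4785, -0.078, 0.1744]
orientation: [-3.142, -0.0, 1.883]
force: [0.4, -0.3, -1.4]
grip_width: 0.051
finger_force: 52.7
```

```bash
python3 - <<'E'
from plan import *
T=(.590,.332)
plan([(.535,.127,.175,102),(*T,.175,94.5)],[(*T,.044,94.5)])
E
```

```text
t 15.2 now [ 0.4785 -0.078   0.1744] [-3.142 -0.     1.883] w 0.051 F [ 0.4 -0.3 -1.4] j6 0.97 j1 -0.29
(0.535, 0.127, 0.175, 102) [17.8, 11.7, -0.1] 0.1
(0.59, 0.332, 0.175, 94.5) [35.6, 23.2, -0.1] 0.23
--
(0.59, 0.332, 0.044, 94.5) [-0.0, 0.0, 13.1] 0.0
--
```

Emit:
drive_tool([
  {"jaw":30,"dp":[3,2,-0.1],"roll":0},
  {"jaw":30,"dp":[7.5,5,-0.1],"roll":0.05},
  {"jaw":30,"dp":[12.5,8.2,-0.1],"roll":0.1},
  {"jaw":30,"dp":[17.5,11.5,-0.1],"roll":0.15},
  {"jaw":30,"dp":[22.5,14.7,-0.1],"roll":0.2},
  {"jaw":30,"dp":[27.5,18,-0.1],"roll":0.23},
  {"jaw":30,"dp":[32,20.9,-0.1],"roll":0.23},
  {"jaw":30,"dp":[35.6,23.2,-0.1],"roll":0.23},
])

```text
time_s: 16.2
eef_pos: [0.5907, 0.3341, 0.1749]
orientation: [-3.142, 0.0, 1.655]
force: [0.9, -1.0, -1.8]
grip_width: 0.0505
finger_force: 52.7
```

Emit:
drive_tool([
  {"jaw":30,"dp":[0,0,0],"roll":0},
  {"jaw":30,"dp":[0,0,3],"roll":0},
  {"jaw":30,"dp":[0,0,6],"roll":0},
  {"jaw":30,"dp":[0,0,9],"roll":0},
  {"jaw":30,"dp":[0,0,11],"roll":0},
  {"jaw":30,"dp":[0,0,12],"roll":0},
  {"jaw":30,"dp":[0,0,12.6],"roll":0},
  {"jaw":30,"dp":[0,0,12.6],"roll":0},
])

```text
time_s: 17.2
eef_pos: [0.5908, 0.3316, 0.0496]
orientation: [3.141, 0.0, 1.652]
force: [-0.5, 0.1, -2.0]
grip_width: 0.0507
finger_force: 52.9
```

Emit:
drive_tool([
  {"jaw":30,"dp":[0,0,0.2],"roll":0},
  {"jaw":30,"dp":[0,0,0.4],"roll":0},
  {"jaw":30,"dp":[0,0,0.5],"roll":0},
  {"jaw":30,"dp":[0,0,0.5],"roll":0},
  {"jaw":30,"dp":[0,0,0.5],"roll":0},
  {"jaw":30,"dp":[0,0,0.5],"roll":0},
  {"jaw":30,"dp":[0,0,0.5],"roll":0},
  {"jaw":30,"dp":[0,0,0.5],"roll":0},
])

```text
time_s: 18.2
eef_pos: [0.5907, 0.3318, 0.0443]
orientation: [3.142, 0.0, 1.652]
force: [-0.0, 0.6, -1.5]
grip_width: 0.0505
finger_force: 52.9
```

Emit:
drive_tool([
  {"jaw":30,"dp":[0,0,0.1],"roll":0},
  {"jaw":30,"dp":[0,0,0.1],"roll":0},
  {"jaw":80,"dp":[0,0,0.1],"roll":0},
  {"jaw":80,"dp":[0,0,0.1],"roll":0},
  {"jaw":80,"dp":[0,0,0],"roll":0},
  {"jaw":80,"dp":[0,0,-4],"roll":0},
  {"jaw":80,"dp":[0,0,-9],"roll":0},
  {"jaw":80,"dp":[0,0,-13],"roll":0},
])

```text
time_s: 19.2
eef_pos: [0.591, 0.332, 0.1764]
orientation: [3.14, -0.0, 1.652]
force: [-0.3, 0.3, 0.1]
grip_width: 0.0683
finger_force: 0.0
```

```bash
python3 - <<'E'
from plan import *
B=(.4705,.068)
plan([(*B,.16,76.5)],[(*B,.040,76.5)])
E
```

```text
t 19.2 now [0.591  0.332  0.1764] [ 3.14  -0.     1.652] w 0.0683 F [-0.3  0.3  0.1] j6 1.91 j1 0.42
(0.4705, 0.068, 0.16, 76.5) [-25.3, -14.1, 1.6] 0.32
--
(0.4705, 0.068, 0.04, 76.5) [-0.1, -0.0, 12.0] -0.0
--
```

Emit:
drive_tool([
  {"jaw":65,"dp":[-4.5,-2.5,0],"roll":0.05},
  {"jaw":65,"dp":[-9,-5,0],"roll":0.1},
  {"jaw":65,"dp":[-13.5,-7.5,0],"roll":0.15},
  {"jaw":65,"dp":[-18,-10,0],"roll":0.2},
  {"jaw":65,"dp":[-22,-12.3,0.5],"roll":0.27},
  {"jaw":65,"dp":[-25.3,-14.1,1.6],"roll":0.32},
  {"jaw":65,"dp":[-25.3,-14.1,1.6],"roll":0.32},
  {"jaw":65,"dp":[-25.3,-14.1,1.6],"roll":0.32},
])

```text
time_s: 20.2
eef_pos: [0.4712, 0.0686, 0.1587]
orientation: [3.141, -0.001, 1.332]
force: [-0.0, 0.5, -0.1]
grip_width: 0.0552
finger_force: 0.0
```

Emit:
drive_tool([
  {"jaw":65,"dp":[0,0,3],"roll":0},
  {"jaw":65,"dp":[0,0,6],"roll":0},
  {"jaw":65,"dp":[0,0,9],"roll":0},
  {"jaw":65,"dp":[0,0,12],"roll":0},
  {"jaw":65,"dp":[0,0,12],"roll":0},
  {"jaw":0,"dp":[0,0,12],"roll":0},
  {"jaw":0,"dp":[0,0,12],"roll":0},
  {"jaw":0,"dp":[0,0,12],"roll":0},
])

```text
time_s: 21.2
eef_pos: [0.472, 0.0683, 0.0397]
orientation: [3.139, -0.001, 1.332]
force: [-0.6, 0.6, 7.0]
grip_width: 0.0092
finger_force: 49.6
```

Emit:
drive_tool([
  {"jaw":0,"dp":[0,0,-4],"roll":0},
  {"jaw":0,"dp":[0,0,-8],"roll":0},
  {"jaw":0,"dp":[0,0,-12],"roll":0},
  {"jaw":0,"dp":[0,0,-13],"roll":-0.1},
  {"jaw":0,"dp":[0,0,-13],"roll":-0.2},
  {"jaw":0,"dp":[0,0,-13],"roll":-0.34},
  {"jaw":0,"dp":[0,0,-13],"roll":-0.34},
  {"jaw":0,"dp":[0,0,-13],"roll":-0.34},
])

```text
time_s: 22.2
eef_pos: [0.4705, 0.0682, 0.1683]
orientation: [3.142, 0.0, 1.67]
force: [0.2, 0.1, -1.2]
grip_width: 0.0089
finger_force: 49.0
```

```bash
python3 - <<'E'
from plan import *
T=(.541,-.248)
plan([(*T,.17,96)],[(*T,.043,96)])
E
```

```text
t 22.2 now [0.4705 0.0682 0.1683] [3.142 0.    1.67 ] w 0.0089 F [ 0.2  0.1 -1.2] j6 1.48 j1 0.01
(0.541, -0.248, 0.17, 96) [-32.2, 3.9, -0.2] -0.01
--
(0.541, -0.248, 0.043, 96) [0.0, -0.0, 12.7] 0.0
--
```

Emit:
drive_tool([
  {"jaw":0,"dp":[-4,0.5,-0.2],"roll":0},
  {"jaw":0,"dp":[-9,1.1,-0.2],"roll":0},
  {"jaw":0,"dp":[-14,1.7,-0.2],"roll":0},
  {"jaw":0,"dp":[-19,2.3,-0.2],"roll":0},
  {"jaw":0,"dp":[-24,2.9,-0.2],"roll":0},
  {"jaw":0,"dp":[-28.5,3.5,-0.2],"roll":0},
  {"jaw":0,"dp":[-32.2,3.9,-0.2],"roll":0},
  {"jaw":0,"dp":[-32.2,3.9,-0.2],"roll":0},
])

```text
time_s: 23.2
eef_pos: [0.5422, -0.251, 0.1698]
orientation: [3.141, 0.001, 1.667]
force: [1.0, -0.6, -0.8]
grip_width: 0.0091
finger_force: 49.0
```

Emit:
drive_tool([
  {"jaw":0,"dp":[0,0,0],"roll":0},
  {"jaw":0,"dp":[0,0,3],"roll":0},
  {"jaw":0,"dp":[0,0,6],"roll":0},
  {"jaw":0,"dp":[0,0,9],"roll":0},
  {"jaw":0,"dp":[0,0,11],"roll":0},
  {"jaw":0,"dp":[0,0,12],"roll":0},
  {"jaw":0,"dp":[0,0,12.5],"roll":0},
  {"jaw":0,"dp":[0,0,12.5],"roll":0},
])

```text
time_s: 24.2
eef_pos: [0.5421, -0.248, 0.0458]
orientation: [3.141, 0.0, 1.672]
force: [0.9, -0.4, -1.4]
grip_width: 0.0091
finger_force: 49.0
```

Down the last 3 mm, release, rise; then plan bracket 1.

Emit:
drive_tool([
  {"jaw":0,"dp":[0,0,0.2],"roll":0},
  {"jaw":0,"dp":[0,0,0.3],"roll":0},
  {"jaw":0,"dp":[0,0,0.3],"roll":0},
  {"jaw":35,"dp":[0,0,0.3],"roll":0},
  {"jaw":35,"dp":[0,0,0.3],"roll":0},
  {"jaw":35,"dp":[0,0,-4],"roll":0},
  {"jaw":35,"dp":[0,0,-9],"roll":0},
  {"jaw":35,"dp":[0,0,-12],"roll":0},
])

```text
time_s: 25.2
eef_pos: [0.5428, -0.2487, 0.1682]
orientation: [3.139, 0.002, 1.672]
force: [0.8, -0.4, -1.4]
grip_width: 0.0301
finger_force: 0.0
```

```bash
python3 - <<'E'
from plan import *
B=(.389,-.203)
plan([(*B,.16,163)],[(*B,.040,163)])
f=grab_frame("scene"); import cv2; cv2.imwrite("pics/s4.png",cv2.resize(f["img"][130:310,170:490],(800,450),interpolation=3))
E
```

```text
t 25.2 now [ 0.5428 -0.2487  0.1682] [3.139e+00 2.000e-03 1.672e+00] w 0.0301 F [ 0.8 -0.4 -1.4] j6 0.93 j1 -0.54
(0.389, -0.203, 0.16, 163) [6.1, -14.8, 0.8] -1.17
--
(0.389, -0.203, 0.04, 163) [0.0, -0.0, 12.0] -0.0
--
```

View pics/s4.png

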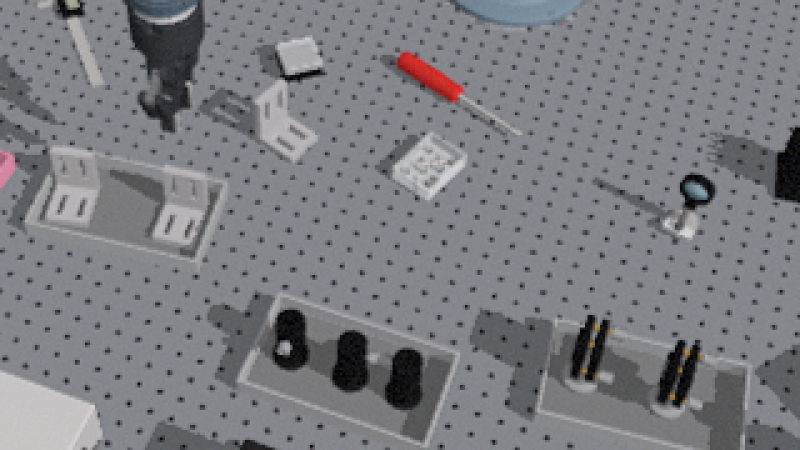

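Emit:
drive_tool([
  {"jaw":50,"dp":[1,-2.5,0],"roll":-0.17},
  {"jaw":50,"dp":[2,-5,0],"roll":-0.34},
  {"jaw":65,"dp":[3,-7.5,0],"roll":-0.51},
  {"jaw":65,"dp":[4,-10,0.3],"roll":-0.68},
  {"jaw":65,"dp":[5,-12.4,0.5],"roll":-0.85},
  {"jaw":65,"dp":[6.1,-14.8,0.8],"roll":-1.02},
  {"jaw":65,"dp":[6.1,-14.8,0.8],"roll":-1.17},
  {"jaw":65,"dp":[6.1,-14.8,0.8],"roll":-1.17},
])

```text
time_s: 26.25
eef_pos: [0.3882, -0.2023, 0.1572]
orientation: [-3.142, 0.0, 2.84]
force: [1.0, -0.2, 0.5]
grip_width: 0.0551
finger_force: 0.0
```

```bash
python3 - <<'E'
from plan import *
B=(.389,-.203)
plan([(*B,.040,163)])
E
```

```text
t 26.25 now [ 0.3882 -0.2023  0.1572] [-3.142  0.     2.84 ] w 0.0551 F [ 1.  -0.2  0.5] j6 -0.32 j1 -0.63
(0.389, -0.203, 0.04, 163) [-0.1, -0.0, 11.7] -0.01
--
```

Emit:
drive_tool([
  {"jaw":65,"dp":[0,0,3],"roll":0},
  {"jaw":65,"dp":[0,0,6],"roll":0},
  {"jaw":65,"dp":[0,0,9],"roll":0},
  {"jaw":65,"dp":[0,0,11.8],"roll":0},
  {"jaw":65,"dp":[0,0,11.8],"roll":0},
  {"jaw":0,"dp":[0,0,11.8],"roll":0},
  {"jaw":0,"dp":[0,0,11.8],"roll":0},
  {"jaw":0,"dp":[0,0,11.8],"roll":0},
])

```text
time_s: 27.25
eef_pos: [0.3895, -0.2031, 0.0405]
orientation: [-3.141, 0.003, 2.842]
force: [-0.2, 0.2, 4.7]
grip_width: 0.0089
finger_force: 50.4
```

Emit:
drive_tool([
  {"jaw":0,"dp":[0,0,-4],"roll":0},
  {"jaw":0,"dp":[0,0,-8],"roll":0},
  {"jaw":0,"dp":[0,0,-12],"roll":0.1},
  {"jaw":0,"dp":[0,0,-13],"roll":0.25},
  {"jaw":0,"dp":[0,0,-13],"roll":0.4},
  {"jaw":0,"dp":[0,0,-13],"roll":0.55},
  {"jaw":0,"dp":[0,0,-13],"roll":0.7},
  {"jaw":0,"dp":[0,0,-13],"roll":0.7},
])

```text
time_s: 28.25
eef_pos: [0.3883, -0.2023, 0.1695]
orientation: [-3.142, 0.0, 2.143]
force: [0.3, -0.1, -1.3]
grip_width: 0.0093
finger_force: 49.8
```

```bash
python3 - <<'E'
from plan import *
T=(.548,-.3145)
plan([(*T,.18,96)],[(*T,.043,96)])
E
```

```text
t 28.25 now [ 0.3883 -0.2023  0.1695] [-3.142  0.     2.143] w 0.0093 F [ 0.3 -0.1 -1.3] j6 0.37 j1 -0.63
(0.548, -0.3145, 0.18, 96) [-18.1, 7.3, -1.0] 0.47
--
(0.548, -0.3145, 0.043, 96) [0.0, 0.0, 13.7] -0.0
--
```

Emit:
drive_tool([
  {"jaw":0,"dp":[-3,1.2,-1],"roll":0.1},
  {"jaw":0,"dp":[-6,2.4,-1],"roll":0.2},
  {"jaw":0,"dp":[-9,3.6,-1],"roll":0.3},
  {"jaw":0,"dp":[-12,4.8,-1],"roll":0.4},
  {"jaw":0,"dp":[-15,6,-1],"roll":0.47},
  {"jaw":0,"dp":[-18.1,7.3,-1],"roll":0.47},
  {"jaw":0,"dp":[-18.1,7.3,-1],"roll":0.47},
  {"jaw":0,"dp":[-18.1,7.3,-1],"roll":0.47},
])

```text
time_s: 29.25
eef_pos: [0.5471, -0.3148, 0.179]
orientation: [-3.141, -0.001, 1.673]
force: [-0.3, 0.7, -1.2]
grip_width: 0.0093
finger_force: 49.8
```

Emit:
drive_tool([
  {"jaw":0,"dp":[0,0,2],"roll":0},
  {"jaw":0,"dp":[0,0,5],"roll":0},
  {"jaw":0,"dp":[0,0,8],"roll":0},
  {"jaw":0,"dp":[0,0,10.5],"roll":0},
  {"jaw":0,"dp":[0,0,12.3],"roll":0},
  {"jaw":0,"dp":[0,0,13.2],"roll":0},
  {"jaw":0,"dp":[0,0,13.4],"roll":0},
  {"jaw":0,"dp":[0,0,13.4],"roll":0},
])

```text
time_s: 30.25
eef_pos: [0.548, -0.3155, 0.0462]
orientation: [3.141, 0.001, 1.672]
force: [0.4, -0.6, -0.6]
grip_width: 0.0091
finger_force: 49.9
```

Emit:
drive_tool([
  {"jaw":0,"dp":[0,0,0.2],"roll":0},
  {"jaw":0,"dp":[0,0,0.2],"roll":0},
  {"jaw":0,"dp":[0,0,0.2],"roll":0},
  {"jaw":35,"dp":[0,0,0.2],"roll":0},
  {"jaw":35,"dp":[0,0,0.2],"roll":0},
  {"jaw":35,"dp":[0,0,-4],"roll":0},
  {"jaw":35,"dp":[0,0,-9],"roll":0},
  {"jaw":35,"dp":[0,0,-14],"roll":0},
])

```text
time_s: 31.25
eef_pos: [0.5475, -0.3151, 0.1868]
orientation: [3.142, 0.0, 1.672]
force: [0.6, -0.9, -0.7]
grip_width: 0.0293
finger_force: 0.0
```

Emit:
drive_tool([
  {"jaw":35,"dp":[0,4,-2],"roll":0},
  {"jaw":35,"dp":[0,-4,-2],"roll":0},
  {"jaw":35,"dp":[0,-9,-4],"roll":0},
  {"jaw":35,"dp":[0,-14,-6],"roll":0},
  {"jaw":35,"dp":[0,-14,-6],"roll":0},
  {"jaw":35,"dp":[0,-14,-6],"roll":0},
  {"jaw":35,"dp":[0,-14,-6],"roll":0},
  {"jaw":35,"dp":[0,-14,-6],"roll":0},
])

```text
time_s: 32.25
eef_pos: [0.4091, -0.329, 0.2446]
orientation: [-3.141, -0.001, 1.673]
force: [-0.3, -0.1, 0.1]
grip_width: 0.0296
finger_force: 0.0
```

```bash
python3 - <<'E'
from plan import *
plan()
f=grab_frame("scene"); import cv2; cv2.imwrite("pics/s5.png",cv2.resize(f["img"][130:310,170:490],(800,450),interpolation=3))
f=grab_frame("top"); cv2.imwrite("pics/t5.png",cv2.resize(f["img"][120:300,90:390],(800,480),interpolation=3))
E
```

```text
t 32.25 now [ 0.4091 -0.329   0.2446] [-3.141e+00 -1.000e-03  1.673e+00] w 0.0296 F [-0.3 -0.1  0.1] j6 0.67 j1 -0.8
```

View pics/s5.png

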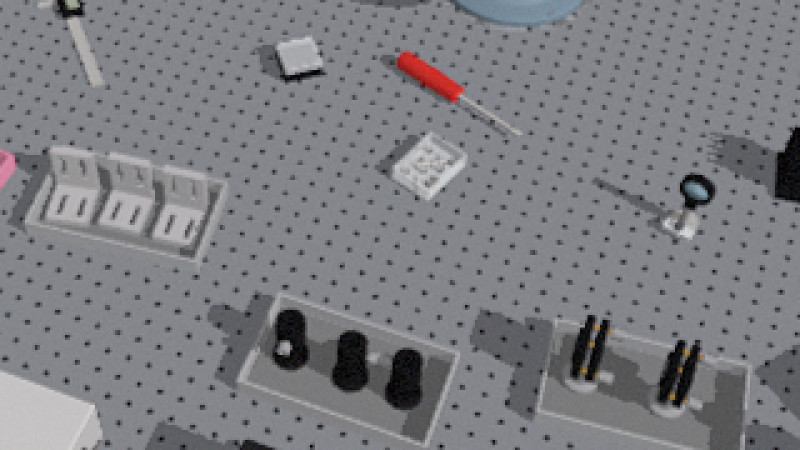

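View pics/t5.png

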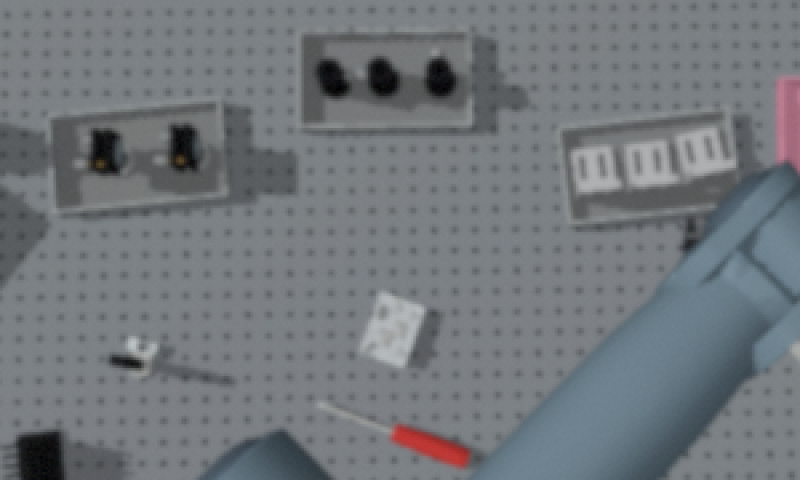

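All five parts stand upright in the right trays: brackets at (75–180,195) in the scene crop, holders at (290–405,350), mounts at (590–680,370). The lens at (690,205) hasn't moved.

```bash
python3 -c "
from station import *
print(sign_off())"
```

```text
the job is handed in; nothing more can be done
None
```

All five loose parts are standing upright in their matching trays, the lens was not touched, and the job was handed in at about 32 s of the 125 s allowed.

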